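Press the sprung lid level and latch it

ROBOT

A 6-joint arm with a two-finger parallel gripper is mounted at the origin on the work surface. World frame = base frame: x ahead of the robot, y to its left, z up, the work surface at z = 0. Lengths are in m, angles in rad, forces in N, time in s.
With the tool pointing down it reaches from about 0.375 to 0.9 m from the base axis. Payload 3.1 kg.
Tool frame: the origin (TCP) lies at the very end of the fingers, on their centre line; the grasp point (between the pads) lies 19 mm behind it; z points along the fingers, y is the direction in which the jaws open and shut (so a half turn about z gives the same grasp; the last joint's range is limited). The gripper opens to 85 mm and grips with 20 to 120 N. Pads are 22 mm wide; open, the fingers measure 114 mm over their backs; the gripper's body (76 mm by 85 mm) begins 54 mm behind the grasp point. The pads swing forward as they close: fully open they stand 13 mm farther back than shut.
Start: joints at [1.02, 0.527, 1.433, -0, 1.181, -0.178], TCP at [0.228, 0.582, 0.231] pointing down, gripper open.
Joint ranges: [-3.08, 3.08], [-0.75, 2.2], [0.22, 2.44], [-1.43, 4.57], [0, 2.65], [-2.85, 2.85]. Speed limits (rad/s): [2.79, 2.79, 3.14, 3.14, 3.14, 3.14].

INTERFACE

Orientations are given as a unit quaternion [x, y, z, w].
In Python, from station import manip gives the robot as it stands.
- The arm moves only by the tool send_rows, never from a script. Its argument "motion" is a list of rows, each an object with "gripper": the finger opening in mm, from 0 to 85.4; "travel": the shift along the tool's x, y, z in mm, a list of three; "rotation": the turn, a rotation vector about the tool's x, y, z in degrees, a list of three. In form: [{"gripper": gripper, "travel": [x, y, z], "rotation": [ax, ay, az]}, ...]. A call has 1 to 12 rows; each row shifts and turns the commanded pose from where the row before left it, along the tool's axes as they then stand; what a row does not reach is not made up. A row lasts 1/12 s, in which the tool goes at most 41.7 mm and 7.16 degrees, less where a joint would pass 70% of its speed; a pose out of reach is approached as far as the arm can. A call is refused whole if a number of a shift passes 41.7 or a number of a turn 7.16, either way. A call with a gripper value outside its range is refused whole. The fingers move at their own pace and stop on an object; "newtons" is the grip in N (left out, the last holds). Time passes only in rows, so rows that do not move let the fingers close. It gives the time, the measured TCP pose, the force and the opening at its end, in the units of the state.
- manip.sense(): the state, without advancing time (a new reading comes with each control period).
- manip.snapshot(name): name is "scene" or "top" or "wrist"; returns the picture (420x560x3 uint8, red, green, blue); there is no depth.
- manip.calibration(name): a dict with "fx", "fy", "cx", "cy" (pixels), "cam_to_world" (4x4, takes a point from camera to world coordinates). Camera axes: x right, y down, z forward; pixel columns grow to the right and rows downward; lengths in m; the calibration is good to about 2 mm. A picture is of the moment at which its call begins: read the wrist's pose just before it. calibration takes no time and is no camera call; for the wrist camera it gives the pose at the moment of the call.
- manip.sign_off(): hands the job in, once; it reports no verdict.
The state is a dict: "t": time; "q": joint angles; "qd": joint speeds; "tau": joint torques, N m; "tcp_pos": TCP position; "tool_rot": TCP orientation; "force": force on the tool from outside, world axes, zero at the start; "ft_torque": the same for the moment, N m; "finger_gap": opening from 0.0 (shut) to 1.0 (fully open).
Only numpy, scipy, OpenCV 4.12 (cv2) and the standard library are available. Lean on these libraries where they do the work, as an engineer would, in place of code of your own. Each camera call takes 0.05 s, during which the arm holds its last target. There are 200 camera calls.

TASK

Shut the storage box: with the fingers together, like a thumb, press its sprung blue lid down at the orange latch until it lies level, and while you hold it down push the latch fully home under the white keeper, so that the lid stays shut when you let go. Be gentle with the plastic: never press, push or squeeze with more than 25 N. Leave the other kitchen things where they are.

Things in the scene. Friction and masses are not known exactly. Their poses are not given: they have to be found in the camera images.
- mat: cork mat on the tiles, 230 mm (x) by 190 mm (y), 6 mm thick; origin under its centre, z up. The clear plastic storage box, 200 mm (x) by 160 mm (y), stands fixed on it, centred and square to it, front to -x, on rubber feet of unknown height: the lid's hinge line, along y, 103 mm behind (+x) the mat's centre, is 113 to 126 mm above the tiles, not measured
- lid (a joint): angle of the blue lid about its hinge, rad: 0 = level, down on a hard stop; 0.42 = open, front edge raised. A spring drives it open (0.42 at the start): pressed at the latch's thumb pad, about 5 N starts it down and 7 to 10 N brings it level and holds it. The lid is 206 mm long, 166 mm wide and 6 mm thick; level, its top is 6 mm higher than the hinge line
- latch (a joint): travel of the orange slide latch on the lid, m: 0 = drawn back, 0.018 = home on its end stop; starts at 0 to 0.003; friction about 3 N; slides to the lid's front. Ribbed thumb pad 38 mm (x) by 44 mm, 4 mm above the lid, its middle 132 mm from the hinge at 0; before it a ridge 10 mm thick, 16 mm high. The bolt slides from 0.007 on under the white keeper's bar, 1.5 mm clear if the lid is level
- molcajete: black basalt mortar on three feet, 192 mm across, 118 mm high, pestle in it; origin under its centre; leave it
- prep_bowl: clear glass bowl, 124 mm across, 55 mm high; origin under its centre; leave it
- basting_brush: red silicone basting brush lying along its x, 230 mm long; origin near its middle; leave it
- sifter_cup: aluminium flour sifter cup, 93 mm across, 88 mm high, handle to its +y; origin under its centre; leave it
- spice_jar: amber spice jar, 48 mm across, 85 mm high; origin under its centre; leave it
- salsa_dish: terracotta dish, 110 mm across, 38 mm high; origin under its centre; leave it
- wood_spoon: wooden spoon lying along its x, 240 mm long; leave it

How it is judged:
By the outcome, as a careful person would: the job done as asked, in the order asked, and still so for the second after the job is handed in, with the robot touching nothing.
It also fails if it takes over 58 s, if anything falls off the work surface, if the arm or the gripper's body presses on something with over 40 N, if the wrist force passes 120 N, or if a joint passes its speed limit or range.

## Working session

There is one attempt and no reset: what is moved stays moved. The work goes in short steps, Python scripts to look and compute and a tool call to move; the robot and the scene stay as the last step left them, time stands still between calls to the robot, and variables do not carry over. Pictures are saved under pics/ and viewed, about 8 in all and at most 12, crops included, and the job is handed in when it is done.

Besides the shell and the picture viewer there is one more tool, called by a JSON object that holds its "api" and its "payload", one argument or row to a line. send_rows: Moves the arm, as the interface text tells. Its arguments: {"type":"object","properties":{"motion":{"type":"array","items":{"type":"object","properties":{"gripper":{"type":"number"},"travel":{"type":"array","items":{"type":"number"}},"rotation":{"type":"array","items":{"type":"number"}}}}},"newtons":{"type":"number"}},"required":["motion"]}

```bash
mkdir -p pics
python3 - <<'E'
from station import manip
import cv2,numpy as np,pickle
s=manip.sense();print({k:np.round(v,3) for k,v in s.items()})
d={}
for n in("scene","top"):
    im=manip.snapshot(n);c=manip.calibration(n);d[n]=(im,c);cv2.imwrite(f"pics/{n}0.png",im[...,::-1])
    print(n,c["fx"],c["cx"],c["cy"],np.round(c["cam_to_world"],3).tolist())
pickle.dump(d,open("d.pkl","wb"))
E
```

```text
{'t': np.float64(0.0), 'q': array([ 1.019,  0.528,  1.434, -0.   ,  1.181, -0.179]), 'qd': array([ 0.   , -0.001,  0.002,  0.001,  0.   , -0.   ]), 'tau': array([-0.0000e+00, -4.4235e+01, -1.7802e+01, -0.0000e+00,  8.0000e-03,
       -0.0000e+00]), 'tcp_pos': array([0.227, 0.581, 0.23 ]), 'tool_rot': array([ 0.185,  0.983, -0.001, -0.   ]), 'force': array([-0.807, -0.698, -0.323]), 'ft_torque': array([-0.026, -0.003,  0.073]), 'finger_gap': np.float64(1.002)}
scene 391.34720263622677 275.746349495372 211.41271770915847 [[0.819, 0.369, -0.439, 0.911], [0.573, -0.516, 0.637, -0.54], [0.009, -0.773, -0.634, 0.68], [0.0, 0.0, 0.0, 1.0]]
top 437.27558839201646 279.8187096609386 206.21994473278784 [[0.011, -0.991, 0.132, 0.36], [-1.0, -0.008, 0.024, 0.035], [-0.023, -0.132, -0.991, 1.287], [0.0, 0.0, 0.0, 1.0]]
```

View pics/scene0.png

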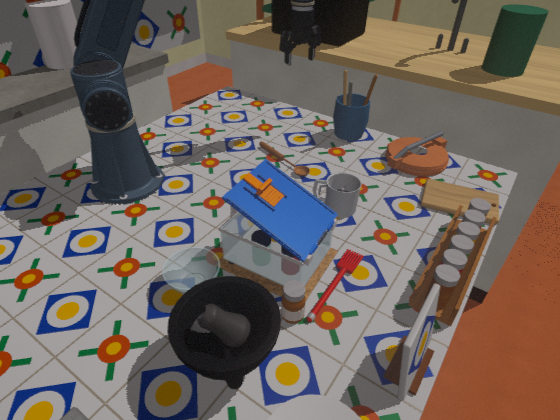

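View pics/top0.png

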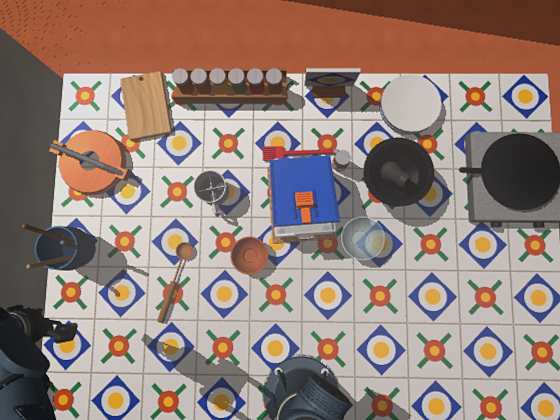

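The top view shows the blue lid at about columns 270–338, rows 152–228, with the orange latch near (304,203) and its front facing the robot. The scene view shows the lid raised, its front edge around (225,195)–(268,165) and its hinge around (303,255)–(335,215). Next I'll triangulate the lid corners.

```bash
cat > h.py <<'E'
import cv2,numpy as np
def blob(m,near):
    n,l,st,ce=cv2.connectedComponentsWithStats(m.astype(np.uint8))
    k=max(range(1,n),key=lambda i:st[i,4] if np.hypot(*(ce[i]-near))<40 else 0)
    return (l==k).astype(np.uint8)
def ray(c,p):
    T=np.array(c["cam_to_world"]);d=T[:3,:3]@[(p[0]-c["cx"])/c["fx"],(p[1]-c["cy"])/c["fy"],1]
    return T[:3,3],d/np.linalg.norm(d)
def tri(c1,p1,c2,p2):
    o1,d1=ray(c1,p1);o2,d2=ray(c2,p2)
    a=np.linalg.lstsq(np.c_[d1,-d2],o2-o1,rcond=None)[0]
    A,B=o1+a[0]*d1,o2+a[1]*d2
    return (A+B)/2,np.linalg.norm(A-B)
def quad(m):
    h=cv2.convexHull(cv2.findContours(m,0,2)[0][0] if 0 else max(cv2.findContours(m,cv2.RETR_EXTERNAL,cv2.CHAIN_APPROX_NONE)[0],key=cv2.contourArea))
    return cv2.approxPolyN(h,4,ensure_convex=True).reshape(-1,2).astype(float)
E
python3 - <<'E'
import pickle;from h import *
d=pickle.load(open("d.pkl","rb"))
Q={}
for n,nr in(("scene",(280,208)),("top",(304,190))):
    im=d[n][0];hsv=cv2.cvtColor(im,cv2.COLOR_RGB2HSV);H,S,V=cv2.split(hsv)
    x,y=np.meshgrid(range(560),range(420))
    box=(abs(x-nr[0])<65)&(abs(y-nr[1])<60)
    b=blob((H>104)&(H<120)&(S>170)&(V>110)&box,nr)
    o=blob((H>5)&(H<18)&(S>180)&(V>130)&box,nr)
    Q[n]=quad(b);print(n,b.sum(),Q[n].tolist(),"orange",o.sum(),quad(o).tolist(),np.argwhere(o).mean(0)[::-1])
    Q[n+'o']=np.argwhere(o).mean(0)[::-1]
    v=im[...,::-1].copy();v[b>0]=v[b>0]//2+[0,120,0];v[o>0]=[255,255,255]
    v=v[nr[1]-70:nr[1]+70,nr[0]-75:nr[0]+75];Q[n+'v']=cv2.resize(v,None,fx=2.6,fy=2.6,interpolation=0)
    w=im[...,::-1][nr[1]-70:nr[1]+70,nr[0]-75:nr[0]+75];Q[n+'v']=np.r_[Q[n+'v'][:290],cv2.resize(w,None,fx=2.6,fy=2.6,interpolation=2)[:290]]
cv2.imwrite("pics/m.png",np.c_[Q['scenev'],Q['topv']])
c1,c2=d["scene"][1],d["top"][1]
# hinge side: scene order
s=Q["scene"];t=Q["top"]
# top: up=+x,left=+y ; scene: right=+x+y, up=-x+y
import itertools
best=min(((sum(tri(c1,s[i],c2,t[p[i]])[1] for i in range(4)),p) for p in itertools.permutations(range(4))))
print(best)
for i in range(4):print(np.round(tri(c1,s[i],c2,t[best[1][i]]),4) if 0 else [np.round(v,4) for v in tri(c1,s[i],c2,t[best[1][i]])])
print([np.round(v,4) for v in tri(c1,Q["sceneo"],c2,Q["topo"])])
E
```

```text
scene 3819 [[339.0, 216.0], [309.0, 257.0], [208.0, 188.0], [266.0, 160.0]] orange 447 [[270.0, 179.0], [282.0, 196.0], [271.0, 207.0], [236.0, 170.0]] [264.89932886 189.2639821 ]
top 1059 [[338.0, 220.0], [312.0, 222.0], [289.0, 182.0], [327.0, 162.0]] orange 147 [[312.0, 204.0], [296.0, 205.0], [295.0, 193.0], [311.0, 192.0]] [303.85714286 198.38095238]Traceback (most recent call last):
  File "<stdin>", line 15, in <module>
cv2.error: OpenCV(4.12.0) /io/opencv/modules/imgcodecs/src/loadsave.cpp:1058: error: (-215:Assertion failed) image.channels() == 1 || image.channels() == 3 || image.channels() == 4 in function 'imwrite_'
```

Run:
```python
import pickle,itertools;from h import *
d=pickle.load(open("d.pkl","rb"))
Q={};V_=[]
for n,nr in(("scene",(280,208)),("top",(304,190))):
    im=d[n][0];hsv=cv2.cvtColor(im,cv2.COLOR_RGB2HSV);H,S,V=cv2.split(hsv)
    x,y=np.meshgrid(range(560),range(420))
    box=(abs(x-nr[0])<62)&(abs(y-nr[1])<56)
    b=blob((H>104)&(H<122)&(S>150)&(V>(150 if n=="top" else 90))&box,nr)
    print(n,hsv[170,300],hsv[215,320],hsv[225,280])
    o=blob((H>3)&(H<18)&(S>160)&(V>130)&box,nr)
    b=cv2.morphologyEx(b,cv2.MORPH_OPEN,np.ones((5,5)))
    Q[n]=quad(b);print(n,b.sum(),Q[n].tolist(),"orange",o.sum(),quad(o).tolist())
    Q[n+'o']=np.argwhere(o).mean(0)[::-1]
    w=im[...,::-1].copy();v=w.copy();v[b>0]=v[b>0]//2+[0,120,0];v[o>0]=255
    r=lambda a,:cv2.resize(a[nr[1]-56:nr[1]+56,nr[0]-75:nr[0]+75],None,fx=2.6,fy=2.6,interpolation=2)
    V_.append(np.vstack([r(w),r(v.astype(np.uint8))]))
cv2.imwrite("pics/m.png",np.hstack(V_))
c1,c2=d["scene"][1],d["top"][1]
s=Q["scene"];t=Q["top"]
best=min(((sum(tri(c1,s[i],c2,t[p[i]])[1] for i in range(4)),p) for p in itertools.permutations(range(4))))
for i in range(4):print([np.round(v,4) for v in tri(c1,s[i],c2,t[best[1][i]])])
print([np.round(v,4) for v in tri(c1,Q["sceneo"],c2,Q["topo"])])
```

```text
scene [ 13 143 141] [108 180 177] [108 173 183]
scene 4362 [[339.0, 215.0], [308.0, 259.0], [220.0, 194.0], [265.0, 159.0]] orange 461 [[270.0, 179.0], [283.0, 195.0], [272.0, 208.0], [236.0, 169.0]]
top [112 168 175] [112 173 175] [113 143 123]
top 3056 [[336.0, 220.0], [276.0, 225.0], [272.0, 159.0], [327.0, 155.0]] orange 210 [[312.0, 204.0], [296.0, 205.0], [295.0, 193.0], [312.0, 191.0]]
[array([0.6464, 0.0875, 0.1249]), np.float64(0.0052)]
[array([ 0.6587, -0.0627,  0.1204]), np.float64(0.0036)]
[array([ 0.4662, -0.0818,  0.2085]), np.float64(0.0112)]
[array([0.4575, 0.0712, 0.2097]), np.float64(0.0028)]
[array([ 0.5206, -0.0027,  0.1967]), np.float64(0.0127)]
```

View pics/m.png

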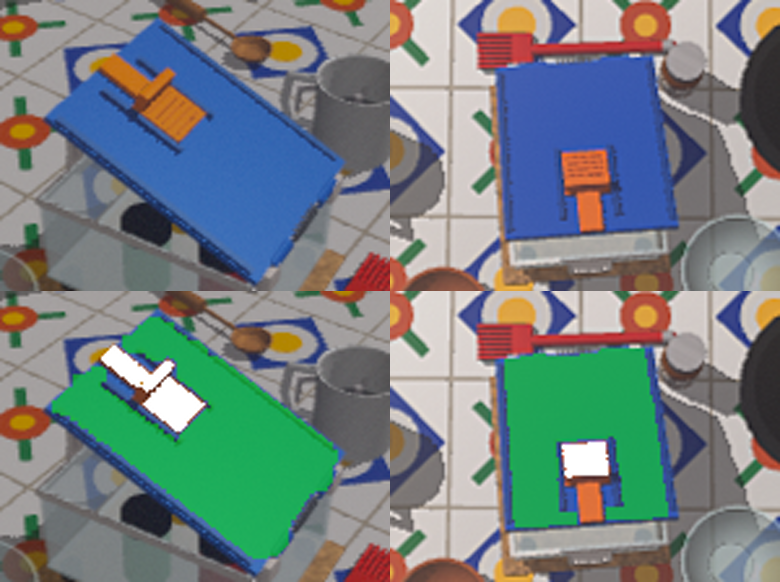

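The masks fit the lid. Its front edge is near z 0.21, its hinge edge near z 0.12, and the box is yawed about +5°. I'll fly over with the fingers closing, raised and turned to the box's yaw.

{"api": "send_rows", "payload": {
  "motion": [
    {"gripper": 0, "travel": [0, 0, -33], "rotation": [0, 0, -6.6]},
    {"gripper": 0, "travel": [0, 0, -33], "rotation": [0, 0, -6.6]},
    {"gripper": 0, "travel": [0, 0, -33], "rotation": [0, 0, -6.6]},
    {"gripper": 0, "travel": [0, 0, -33], "rotation": [0, 0, -6.6]},
    {"gripper": 0, "travel": [-12.3, -33.5, 0], "rotation": [0, 0, 0]},
    {"gripper": 0, "travel": [-12.3, -33.5, 0], "rotation": [0, 0, 0]},
    {"gripper": 0, "travel": [-12.3, -33.5, 0], "rotation": [0, 0, 0]},
    {"gripper": 0, "travel": [-12.3, -33.5, 0], "rotation": [0, 0, 0]},
    {"gripper": 0, "travel": [-12.3, -33.5, 0], "rotation": [0, 0, 0]},
    {"gripper": 0, "travel": [-12.3, -33.5, 0], "rotation": [0, 0, 0]},
    {"gripper": 0, "travel": [-12.3, -33.5, 0], "rotation": [0, 0, 0]},
    {"gripper": 0, "travel": [-12.3, -33.5, 0], "rotation": [0, 0, 0]}
  ],
  "newtons": 20
}}

```text
t: 1.1
tcp_pos: [0.3492, 0.322, 0.363]
tool_rot: [-0.044, 0.999, -0.0, -0.0]
force: [-0.3, 0.3, 0.3]
finger_gap: 0.002
```

{"api": "send_rows", "payload": {
  "motion": [
    {"gripper": 0, "travel": [-12.3, -33.5, 0], "rotation": [0, 0, 0]},
    {"gripper": 0, "travel": [-12.3, -33.5, 0], "rotation": [0, 0, 0]},
    {"gripper": 0, "travel": [-12.3, -33.5, 0], "rotation": [0, 0, 0]},
    {"gripper": 0, "travel": [-12.3, -33.5, 0], "rotation": [0, 0, 0]},
    {"gripper": 0, "travel": [-12.3, -33.5, 0], "rotation": [0, 0, 0]},
    {"gripper": 0, "travel": [-12.3, -33.5, 0], "rotation": [0, 0, 0]},
    {"gripper": 0, "travel": [-12.3, -33.5, 0], "rotation": [0, 0, 0]},
    {"gripper": 0, "travel": [-12.3, -33.5, 0], "rotation": [0, 0, 0]},
    {"gripper": 0, "travel": [-12.3, -33.5, 0], "rotation": [0, 0, 0]},
    {"gripper": 0, "travel": [-12.3, -33.5, 0], "rotation": [0, 0, 0]},
    {"gripper": 0, "travel": [0, 0, 0], "rotation": [0, 0, 0]},
    {"gripper": 0, "travel": [0, 0, 0], "rotation": [0, 0, 0]}
  ]
}}

```text
t: 2.1
tcp_pos: [0.5014, -0.0008, 0.3625]
tool_rot: [-0.042, 0.999, 0.0, -0.001]
force: [-0.4, 0.8, 0.3]
finger_gap: 0.001
```

Run:
```python
from station import manip
import cv2,numpy as np,pickle
s=manip.sense();print(s["t"],np.round(s["tcp_pos"],4),np.round(s["tool_rot"],3),np.round(s["force"],2),s["finger_gap"])
c=manip.calibration("wrist");im=manip.snapshot("wrist")
print(c["fx"],c["cx"],c["cy"],np.round(c["cam_to_world"],3).tolist())
pickle.dump((im,c),open("w1.pkl","wb"));cv2.imwrite("pics/w1.png",im[...,::-1])
```

```text
2.1 [ 0.5014 -0.0008  0.3625] [-0.042  0.999  0.    -0.001] [-0.36  0.84  0.25] 0.0006914063714541485
330.4699809156546 279.97098139261624 205.09454010188696 [[-0.083, 0.948, 0.308, 0.422], [0.997, 0.079, 0.026, -0.007], [0.001, 0.309, -0.951, 0.505], [0.0, 0.0, 0.0, 1.0]]
```

View pics/w1.png

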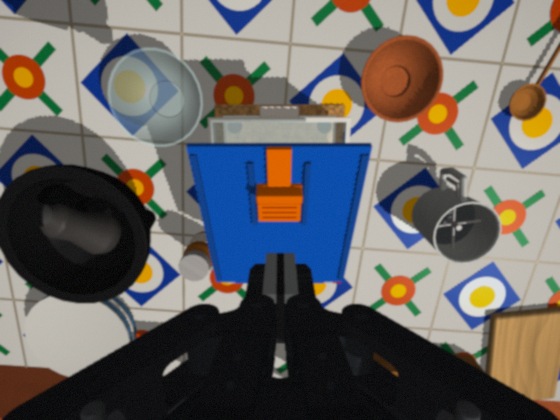

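The wrist view shows the lid square to the tool: front corners at (187,145) and (370,145), pad rear edge at row 222 across columns 257–301, and the ridge just in front of it. Next I'll triangulate against the scene view.

Run:
```python
import pickle;from h import *
d=pickle.load(open("d.pkl","rb"));im,c=pickle.load(open("w1.pkl","rb"));cs,ct=d["scene"][1],d["top"][1]
H,S,V=cv2.split(cv2.cvtColor(im,cv2.COLOR_RGB2HSV))
x,y=np.meshgrid(range(560),range(420));box=(y>140)&(y<260)&(x>180)&(x<380)
b=((H>104)&(H<122)&(S>150)&(V>90)&box).astype(np.uint8);b=cv2.morphologyEx(b,cv2.MORPH_OPEN,np.ones((3,3)))
b[225:]=0;print("lid",quad(b).tolist())
o=((H>3)&(H<18)&(S>160)&(V>100)&box).astype(np.uint8);o[:186]=0
print("pad+ridge",quad(o).tolist())
P={}
for n,w,s in(("FL",(370,145),(264,158)),("FR",(187,145),(219,193)),("padRL",(301.5,222),(283.5,195.5)),("padRR",(257.5,222),(272,208.5))):
    p,e=tri(c,w,cs,s);P[n]=p;print(n,np.round(p,4),round(e,4))
F=(P["FL"]+P["FR"])/2;R=(P["padRL"]+P["padRR"])/2;e=P["FL"]-P["FR"];u=np.array([e[1],-e[0],0]);u/=np.linalg.norm(u)
print("yaw",np.arctan2(u[1],u[0]),"F",F,"R",R,"wid",np.linalg.norm(e))
q=quad(o);print([np.round(ray(c,k)[0]+ray(c,k)[1]*((0.18-ray(c,k)[0][2])/ray(c,k)[1][2]),4).tolist() for k in q])
```

```text
lid [[371.0, 144.0], [354.0, 224.0], [201.0, 224.0], [186.0, 144.0]]
pad+ridge [[303.0, 186.0], [299.0, 220.0], [257.0, 220.0], [257.0, 186.0]]
FL [0.4543 0.0753 0.2097] 0.0015
FR [ 0.4655 -0.0872  0.2134] 0.0062
padRL [0.5444 0.0248 0.174 ] 0.0042
padRR [ 0.5488 -0.0227  0.1714] 0.0056
yaw 0.06858505552614036 F [ 0.45991308 -0.0059831   0.21152954] R [0.54659639 0.00108401 0.17273308] wid 0.16290062346195058
[[0.5047, 0.0233, 0.18], [0.5418, 0.0229, 0.18], [0.5454, -0.021, 0.18], [0.5086, -0.0233, 0.18]]
```

Measured hinge: about (0.645, 0.008), z ≈ 0.119. The tool yaw already matches the box. I'll descend to just above the pad.

{"api": "send_rows", "payload": {
  "motion": [
    {"gripper": 0, "travel": [-5.3, -0.3, 27], "rotation": [0, 0, 0]},
    {"gripper": 0, "travel": [-5.3, -0.3, 27], "rotation": [0, 0, 0]},
    {"gripper": 0, "travel": [-5.3, -0.3, 27], "rotation": [0, 0, 0]},
    {"gripper": 0, "travel": [-5.3, -0.3, 27], "rotation": [0, 0, 0]},
    {"gripper": 0, "travel": [-5.3, -0.3, 27], "rotation": [0, 0, 0]},
    {"gripper": 0, "travel": [-5.3, -0.3, 27], "rotation": [0, 0, 0]},
    {"gripper": 0, "travel": [0, 0, 0], "rotation": [0, 0, 0]},
    {"gripper": 0, "travel": [0, 0, 0], "rotation": [0, 0, 0]},
    {"gripper": 0, "travel": [0, 0, 0], "rotation": [0, 0, 0]}
  ]
}}

```text
t: 2.9
tcp_pos: [0.5331, 0.0027, 0.2025]
tool_rot: [-0.045, 0.999, -0.0, 0.001]
force: [0.1, 0.1, 0.1]
finger_gap: -0.001
```

Run:
```python
from station import manip
import cv2,numpy as np
s=manip.sense();print(s["t"],np.round(s["tcp_pos"],4),np.round(s["force"],2))
a=manip.snapshot("wrist");b=manip.snapshot("scene")[120:280,180:380]
cv2.imwrite("pics/w2.png",np.hstack([a[100:400,100:460],cv2.resize(b,(375,300))])[...,::-1])
```

```text
2.9 [0.5331 0.0027 0.2025] [0.05 0.08 0.14]
```

View pics/w2.png

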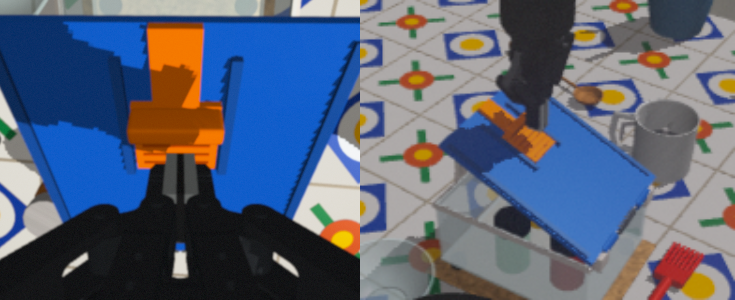

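The closed fingertip stands over the ribbed pad behind the ridge, about 3 mm toward +y. I'll correct that and feel down for contact.

{"api": "send_rows", "payload": {
  "motion": [
    {"gripper": 0, "travel": [0, -1.5, 4], "rotation": [0, 0, 0]},
    {"gripper": 0, "travel": [0, -1, 4], "rotation": [0, 0, 0]},
    {"gripper": 0, "travel": [0, 0, 3], "rotation": [0, 0, 0]},
    {"gripper": 0, "travel": [0, 0, 3], "rotation": [0, 0, 0]},
    {"gripper": 0, "travel": [0, 0, 3], "rotation": [0, 0, 0]},
    {"gripper": 0, "travel": [0, 0, 0], "rotation": [0, 0, 0]},
    {"gripper": 0, "travel": [0, 0, 0], "rotation": [0, 0, 0]}
  ]
}}

```text
t: 3.58
tcp_pos: [0.5337, -0.0007, 0.1848]
tool_rot: [-0.044, 0.999, -0.0, 0.0]
force: [-0.9, 0.0, 4.1]
finger_gap: -0.001
```

Contact is at z ≈ 0.185, as predicted. I'll press down along the lid's arc.

{"api": "send_rows", "payload": {
  "motion": [
    {"gripper": 0, "travel": [1.6, 0, 3.3], "rotation": [0, 0, 0]},
    {"gripper": 0, "travel": [1.6, 0, 3.3], "rotation": [0, 0, 0]},
    {"gripper": 0, "travel": [1.6, 0, 3.4], "rotation": [0, 0, 0]},
    {"gripper": 0, "travel": [1.4, 0, 3.4], "rotation": [0, 0, 0]},
    {"gripper": 0, "travel": [1.4, 0, 3.5], "rotation": [0, 0, 0]},
    {"gripper": 0, "travel": [1.3, 0, 3.5], "rotation": [0, 0, 0]},
    {"gripper": 0, "travel": [0, 0, 0], "rotation": [0, 0, 0]}
  ]
}}

```text
t: 4.17
tcp_pos: [0.5254, -0.0015, 0.1645]
tool_rot: [-0.044, 0.999, -0.0, 0.001]
force: [1.3, 1.3, 6.7]
finger_gap: -0.002
```

{"api": "send_rows", "payload": {
  "motion": [
    {"gripper": 0, "travel": [1.1, 0, 3.6], "rotation": [0, 0, 0]},
    {"gripper": 0, "travel": [1.1, 0, 3.6], "rotation": [0, 0, 0]},
    {"gripper": 0, "travel": [1.0, 0, 3.6], "rotation": [0, 0, 0]},
    {"gripper": 0, "travel": [0.8, 0, 3.6], "rotation": [0, 0, 0]},
    {"gripper": 0, "travel": [0.8, 0, 3.6], "rotation": [0, 0, 0]},
    {"gripper": 0, "travel": [0.7, 0, 3.6], "rotation": [0, 0, 0]},
    {"gripper": 0, "travel": [0, 0, 0], "rotation": [0, 0, 0]}
  ]
}}

```text
t: 4.75
tcp_pos: [0.52, -0.002, 0.143]
tool_rot: [-0.044, 0.999, -0.0, 0.001]
force: [-0.2, 2.2, 7.0]
finger_gap: 0.001
```

{"api": "send_rows", "payload": {
  "motion": [
    {"gripper": 0, "travel": [0.3, 0, 2.5], "rotation": [0, 0, 0]},
    {"gripper": 0, "travel": [0.3, 0, 2.5], "rotation": [0, 0, 0]},
    {"gripper": 0, "travel": [0.3, 0, 2.0], "rotation": [0, 0, 0]},
    {"gripper": 0, "travel": [0.2, 0, 2.0], "rotation": [0, 0, 0]},
    {"gripper": 0, "travel": [0, 0, 0], "rotation": [0, 0, 0]}
  ]
}}

```text
t: 5.17
tcp_pos: [0.5188, -0.0021, 0.1342]
tool_rot: [-0.044, 0.999, -0.0, 0.001]
force: [-0.4, 1.1, 7.8]
finger_gap: 0.005
```

{"api": "send_rows", "payload": {
  "motion": [
    {"gripper": 0, "travel": [0.1, 0, 1], "rotation": [0, 0, 0]},
    {"gripper": 0, "travel": [0.1, 0, 1], "rotation": [0, 0, 0]},
    {"gripper": 0, "travel": [0, 0, 0], "rotation": [0, 0, 0]}
  ]
}}

```text
t: 5.42
tcp_pos: [0.5186, -0.0021, 0.1323]
tool_rot: [-0.044, 0.999, -0.0, 0.001]
force: [-0.1, 0.9, 8.8]
finger_gap: -0.001
```

{"api": "send_rows", "payload": {
  "motion": [
    {"gripper": 0, "travel": [0, 0, 0.7], "rotation": [0, 0, 0]},
    {"gripper": 0, "travel": [0, 0, 0.3], "rotation": [0, 0, 0]},
    {"gripper": 0, "travel": [0, 0, 0], "rotation": [0, 0, 0]}
  ]
}}

```text
t: 5.67
tcp_pos: [0.5185, -0.0021, 0.1314]
tool_rot: [-0.044, 0.999, -0.0, 0.001]
force: [-0.5, 0.5, 7.8]
finger_gap: 0.005
```

{"api": "send_rows", "payload": {
  "motion": [
    {"gripper": 0, "travel": [0, 0, 0.7], "rotation": [0, 0, 0]},
    {"gripper": 0, "travel": [0, 0, 0.3], "rotation": [0, 0, 0]},
    {"gripper": 0, "travel": [0, 0, 0], "rotation": [0, 0, 0]}
  ]
}}

```text
t: 5.92
tcp_pos: [0.5184, -0.0021, 0.1304]
tool_rot: [-0.044, 0.999, -0.0, 0.001]
force: [-0.2, 1.5, 7.7]
finger_gap: -0.001
```

{"api": "send_rows", "payload": {
  "motion": [
    {"gripper": 0, "travel": [0, 0, 0.5], "rotation": [0, 0, 0]},
    {"gripper": 0, "travel": [0, 0, 0.5], "rotation": [0, 0, 0]},
    {"gripper": 0, "travel": [0, 0, 0], "rotation": [0, 0, 0]}
  ]
}}

```text
t: 6.17
tcp_pos: [0.5184, -0.0021, 0.1294]
tool_rot: [-0.044, 0.999, -0.0, 0.001]
force: [-1.6, 0.4, 8.5]
finger_gap: 0.001
```

{"api": "send_rows", "payload": {
  "motion": [
    {"gripper": 0, "travel": [0, 0, 0.5], "rotation": [0, 0, 0]},
    {"gripper": 0, "travel": [0, 0, 0], "rotation": [0, 0, 0]}
  ]
}}

```text
t: 6.33
tcp_pos: [0.5183, -0.0021, 0.1289]
tool_rot: [-0.044, 0.999, -0.0, 0.001]
force: [-0.8, 0.7, 8.1]
finger_gap: 0.003
```

{"api": "send_rows", "payload": {
  "motion": [
    {"gripper": 0, "travel": [0, 0, 0.5], "rotation": [0, 0, 0]},
    {"gripper": 0, "travel": [0, 0, 0], "rotation": [0, 0, 0]}
  ]
}}

```text
t: 6.5
tcp_pos: [0.5183, -0.0021, 0.1288]
tool_rot: [-0.044, 0.999, -0.0, 0.001]
force: [-1.6, 1.7, 11.4]
finger_gap: -0.004
```

The hard stop is reached at z = 0.1288, where the force rises to 11 N. I'll add a slight hold and push forward.

{"api": "send_rows", "payload": {
  "motion": [
    {"gripper": 0, "travel": [0, 0, 0.2], "rotation": [0, 0, 0]},
    {"gripper": 0, "travel": [1, 0, 0], "rotation": [0, 0, 0]},
    {"gripper": 0, "travel": [1, 0, 0], "rotation": [0, 0, 0]},
    {"gripper": 0, "travel": [1, 0, 0], "rotation": [0, 0, 0]}
  ]
}}

```text
t: 6.83
tcp_pos: [0.5179, -0.0022, 0.1289]
tool_rot: [-0.043, 0.999, -0.0, 0.004]
force: [3.5, 3.8, 7.0]
finger_gap: 0.0
```

{"api": "send_rows", "payload": {
  "motion": [
    {"gripper": 0, "travel": [1, 0, 0], "rotation": [0, 0, 0]},
    {"gripper": 0, "travel": [1.5, 0, 0], "rotation": [0, 0, 0]},
    {"gripper": 0, "travel": [1.5, 0, 0], "rotation": [0, 0, 0]},
    {"gripper": 0, "travel": [1, 0, 0], "rotation": [0, 0, 0]}
  ]
}}

```text
t: 7.17
tcp_pos: [0.513, -0.0026, 0.1289]
tool_rot: [-0.043, 0.999, -0.0, 0.004]
force: [3.2, 2.7, 8.4]
finger_gap: -0.003
```

{"api": "send_rows", "payload": {
  "motion": [
    {"gripper": 0, "travel": [1, 0, 0], "rotation": [0, 0, 0]},
    {"gripper": 0, "travel": [1.5, 0, 0], "rotation": [0, 0, 0]},
    {"gripper": 0, "travel": [1.5, 0, 0], "rotation": [0, 0, 0]},
    {"gripper": 0, "travel": [1, 0, 0], "rotation": [0, 0, 0]}
  ]
}}

```text
t: 7.5
tcp_pos: [0.508, -0.0031, 0.1289]
tool_rot: [-0.043, 0.999, -0.0, 0.004]
force: [2.9, 2.9, 8.9]
finger_gap: -0.002
```

{"api": "send_rows", "payload": {
  "motion": [
    {"gripper": 0, "travel": [0, 0, 0.4], "rotation": [0, 0, 0]},
    {"gripper": 0, "travel": [0, 0, 0], "rotation": [0, 0, 0]}
  ]
}}

```text
t: 7.67
tcp_pos: [0.5078, -0.0031, 0.1287]
tool_rot: [-0.043, 0.999, -0.0, 0.004]
force: [1.7, 2.9, 12.2]
finger_gap: -0.004
```

Run:
```python
from station import manip
import cv2,numpy as np
s=manip.sense();print(s["t"],np.round(s["tcp_pos"],4),np.round(s["force"],2))
a=manip.snapshot("wrist");b=manip.snapshot("scene")[150:270,190:340]
cv2.imwrite("pics/w3.png",np.hstack([a[100:400,100:460],cv2.resize(b,(375,300))])[...,::-1])
```

```text
7.6667 [ 0.5078 -0.0031  0.1287] [ 1.74  2.86 12.2 ]
```

View pics/w3.png

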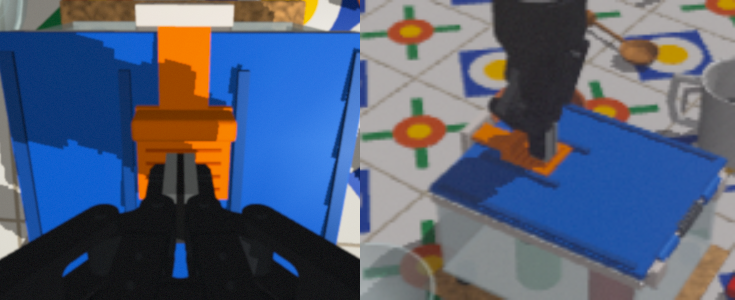

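The lid is level, and the latch is being carried forward with its bolt end passing under the white keeper. I'll keep pushing.

{"api": "send_rows", "payload": {
  "motion": [
    {"gripper": 0, "travel": [1, 0, 0], "rotation": [0, 0, 0]},
    {"gripper": 0, "travel": [1.5, 0, 0], "rotation": [0, 0, 0]},
    {"gripper": 0, "travel": [1.5, 0, 0], "rotation": [0, 0, 0]},
    {"gripper": 0, "travel": [1, 0, 0], "rotation": [0, 0, 0]}
  ]
}}

```text
t: 8.1
tcp_pos: [0.5033, -0.0035, 0.1288]
tool_rot: [-0.043, 0.999, -0.0, 0.004]
force: [3.1, 3.1, 11.7]
finger_gap: 0.002
```

{"api": "send_rows", "payload": {
  "motion": [
    {"gripper": 0, "travel": [1, 0, 0], "rotation": [0, 0, 0]},
    {"gripper": 0, "travel": [1, 0, 0], "rotation": [0, 0, 0]},
    {"gripper": 0, "travel": [1, 0, 0], "rotation": [0, 0, 0]}
  ]
}}

```text
t: 8.35
tcp_pos: [0.5015, -0.0038, 0.1289]
tool_rot: [-0.043, 0.999, -0.0, 0.006]
force: [5.1, 4.4, 8.4]
finger_gap: -0.002
```

{"api": "send_rows", "payload": {
  "motion": [
    {"gripper": 0, "travel": [1, 0, 0], "rotation": [0, 0, 0]},
    {"gripper": 0, "travel": [0, 0, 0], "rotation": [0, 0, 0]}
  ]
}}

```text
t: 8.52
tcp_pos: [0.5007, -0.0042, 0.1289]
tool_rot: [-0.043, 0.999, -0.001, 0.006]
force: [3.4, 2.8, 8.2]
finger_gap: -0.001
```

The force rose after about 17 mm, so the latch is probably on its end stop and the finger is now slipping. I'll slide on to the ridge and press it home to confirm.

{"api": "send_rows", "payload": {
  "motion": [
    {"gripper": 0, "travel": [1, 0, 0.2], "rotation": [0, 0, 0]},
    {"gripper": 0, "travel": [1, 0, 0], "rotation": [0, 0, 0]},
    {"gripper": 0, "travel": [1, 0, 0], "rotation": [0, 0, 0]},
    {"gripper": 0, "travel": [1, 0, 0], "rotation": [0, 0, 0]},
    {"gripper": 0, "travel": [0, 0, 0], "rotation": [0, 0, 0]}
  ]
}}

```text
t: 8.93
tcp_pos: [0.4977, -0.0052, 0.1289]
tool_rot: [-0.043, 0.999, -0.001, 0.007]
force: [5.8, 2.1, 8.1]
finger_gap: 0.002
```

{"api": "send_rows", "payload": {
  "motion": [
    {"gripper": 0, "travel": [1, 0, 0], "rotation": [0, 0, 0]},
    {"gripper": 0, "travel": [1, 0, 0], "rotation": [0, 0, 0]},
    {"gripper": 0, "travel": [1, 0, 0], "rotation": [0, 0, 0]}
  ]
}}

```text
t: 9.18
tcp_pos: [0.4951, -0.0057, 0.1289]
tool_rot: [-0.043, 0.999, -0.002, 0.007]
force: [5.5, 1.2, 9.3]
finger_gap: 0.003
```

{"api": "send_rows", "payload": {
  "motion": [
    {"gripper": 0, "travel": [1, 0, 0], "rotation": [0, 0, 0]},
    {"gripper": 0, "travel": [0.5, 0, 0], "rotation": [0, 0, 0]}
  ]
}}

```text
t: 9.35
tcp_pos: [0.4936, -0.0059, 0.1289]
tool_rot: [-0.044, 0.999, -0.002, 0.007]
force: [6.6, 1.1, 8.6]
finger_gap: -0.001
```

{"api": "send_rows", "payload": {
  "motion": [
    {"gripper": 0, "travel": [1, 0, 0], "rotation": [0, 0, 0]},
    {"gripper": 0, "travel": [1, 0, 0], "rotation": [0, 0, 0]},
    {"gripper": 0, "travel": [0.7, 0, 0], "rotation": [0, 0, 0]}
  ]
}}

```text
t: 9.6
tcp_pos: [0.4913, -0.0062, 0.129]
tool_rot: [-0.043, 0.999, -0.002, 0.008]
force: [7.5, 0.8, 7.4]
finger_gap: 0.005
```

{"api": "send_rows", "payload": {
  "motion": [
    {"gripper": 0, "travel": [0.7, 0, 0], "rotation": [0, 0, 0]},
    {"gripper": 0, "travel": [0.7, 0, 0], "rotation": [0, 0, 0]}
  ]
}}

```text
t: 9.77
tcp_pos: [0.4912, -0.0063, 0.1291]
tool_rot: [-0.043, 0.999, -0.002, 0.009]
force: [10.5, 2.6, 5.9]
finger_gap: -0.004
```

{"api": "send_rows", "payload": {
  "motion": [
    {"gripper": 0, "travel": [0.5, 0, 0], "rotation": [0, 0, 0]},
    {"gripper": 0, "travel": [0.5, 0, 0], "rotation": [0, 0, 0]}
  ]
}}

```text
t: 9.93
tcp_pos: [0.4912, -0.0063, 0.1292]
tool_rot: [-0.043, 0.999, -0.002, 0.01]
force: [10.7, 4.2, 6.4]
finger_gap: -0.002
```

The finger is against the ridge and doesn't move at about 11 N, so the latch is on its stop. I'll ease off and lift away.

{"api": "send_rows", "payload": {
  "motion": [
    {"gripper": 0, "travel": [-1, 0, 0], "rotation": [0, 0, 0]},
    {"gripper": 0, "travel": [-0.7, 0, -0.5], "rotation": [0, 0, 0]},
    {"gripper": 0, "travel": [0, 0, -1], "rotation": [0, 0, 0]},
    {"gripper": 0, "travel": [0, 0, -2], "rotation": [0, 0, 0]},
    {"gripper": 0, "travel": [0, 0, -4], "rotation": [0, 0, 0]},
    {"gripper": 0, "travel": [0, 0, -10], "rotation": [0, 0, 0]},
    {"gripper": 0, "travel": [0, 0, -25], "rotation": [0, 0, 0]},
    {"gripper": 0, "travel": [0, 0, -30], "rotation": [0, 0, 0]},
    {"gripper": 0, "travel": [0, 0, -30], "rotation": [0, 0, 0]},
    {"gripper": 0, "travel": [0, 0, -30], "rotation": [0, 0, 0]},
    {"gripper": 0, "travel": [0, 0, 0], "rotation": [0, 0, 0]},
    {"gripper": 0, "travel": [0, 0, 0], "rotation": [0, 0, 0]}
  ]
}}

```text
t: 10.93
tcp_pos: [0.4848, -0.0052, 0.2606]
tool_rot: [-0.044, 0.999, -0.001, 0.002]
force: [-0.5, -1.0, -0.7]
finger_gap: -0.0
```

Run:
```python
from station import manip
import cv2,numpy as np
s=manip.sense();print(s["t"],np.round(s["tcp_pos"],4),np.round(s["force"],2))
a=manip.snapshot("wrist");b=manip.snapshot("scene")[150:270,190:340]
cv2.imwrite("pics/w4.png",np.hstack([a[60:360,100:460],cv2.resize(b,(375,300))])[...,::-1])
import pickle;from h import ray
c=manip.calibration("wrist")
pickle.dump((a,c),open("w4.pkl","wb"))
```

```text
10.9333 [ 0.4848 -0.0052  0.2606] [-0.53 -1.04 -0.68]
```

View pics/w4.png

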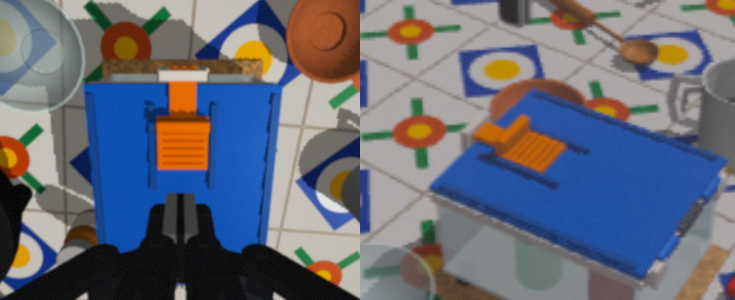

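The lid stays level with the robot clear, and the bolt is under the white keeper. I'll check the latch travel from the image, measuring pad rear edge to lid front: 75 mm if home.

Run:
```python
import pickle;from h import *
im,c=pickle.load(open("w4.pkl","rb"))
H,S,V=cv2.split(cv2.cvtColor(im,cv2.COLOR_RGB2HSV))
col=(H[:,275:292]<20)&(S[:,275:292]>150)&(V[:,275:292]>90);r=np.where(col.mean(1)>.6)[0];print("orange rows",r.min(),r.max())
bl=(H[:,200:250]>104)&(H[:,200:250]<122)&(S[:,200:250]>150);rb=np.where(bl.mean(1)>.6)[0];print("blue",rb.min())
def on(p,z):
    o,d=ray(c,p);return o+d*(z-o[2])/d[2]
R=on((283,r.max()+.5),.129);F=on((283,rb.min()-.5),.125)
print(R,F,"dist",np.linalg.norm((R-F)[:2]))
```

```text
orange rows 124 228
blue 3
[0.51265581 0.00068922 0.129     ] [ 0.33695643 -0.0150408   0.125     ] dist 0.17640211276464465
```

Run:
```python
import pickle;from h import *
im,c=pickle.load(open("w4.pkl","rb"))
H,S,V=cv2.split(cv2.cvtColor(im,cv2.COLOR_RGB2HSV))
bl=((H>104)&(H<122)&(S>150))[:,200:250].mean(1)>.6
f=180
while bl[f-1]:f-=1
def on(p,z):
    o,d=ray(c,p);return o+d*(z-o[2])/d[2]
print(f,[round(float(np.linalg.norm((on((283,228.5),.129)-on((283,f-.5),z))[:2])),4) for z in(.119,.125)])
```

```text
144 [0.0733, 0.0741]
```

```bash
python3 -c "
from station import manip
s=manip.sense();print(s['t'],s['force']);print(manip.sign_off())"
```

```text
11.0333 [ 0.02226875  0.5720053  -0.34106499]
the job is handed in; nothing more can be done
None
```

The storage box is shut and the job is handed in, at about 11 s of robot time. I pressed the lid down at the latch pad with closed fingers, along its arc to the hard stop at pad height 0.129 m. Holding it there, I pushed the latch forward until it stopped moving under about 11 N at the ridge.

**Last checks:**
- **Lid:** it stayed level after the arm lifted clear, and the wrist force read about zero.
- **Latch:** the images show the bolt under the white keeper. The pad's rear edge measured 73–74 mm from the lid front, against 75 mm expected when fully home. That agrees within the measuring error.
- **Forces:** the highest readings, taken at the end of each move, were about 12 N pressing down and 11 N pushing.
- **Disagreement:** ridge contact came about 4 mm earlier than I predicted. My hinge estimate and the slight tool tilt are the likely cause.
- **Other items:** I saw no contact with them, but I did not measure their positions again afterwards.

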